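# Slide the vial rack round the gas tap into its recess

## Robot

A 6-joint arm with a two-finger parallel gripper is mounted at the origin on the work surface. World frame = base frame: x ahead of the robot, y to its left, z up, the work surface at z = 0. Lengths are in m, angles in rad, forces in N, time in s.
With the tool pointing down it reaches from about 0.25 to 0.775 m from the base axis. Payload 4 kg.
Tool frame: the origin (TCP) lies at the very end of the fingers, on their centre line; the grasp point (between the pads) lies 19 mm behind it; z points along the fingers, y is the line along which they close (so a half turn about z gives the same grasp; the last joint's range is limited). The gripper opens to 94 mm and grips with 3 to 60 N. Pads are 16 mm wide; open, the fingers measure 119 mm over their backs; the gripper's body (75 mm by 177 mm) begins 78 mm behind the grasp point.
Start: joints at [-1.315, 0.087, 1.371, -0, 1.684, -0.103], TCP at [0.193, -0.515, 0.206] pointing down, gripper open.
Joint ranges: [-3.1, 3.1], [-0.76, 2.03], [0.27, 2.55], [-1.08, 4.22], [0.17, 2.65], [-2.57, 2.57]. Speed limits (rad/s): [2.79, 2.79, 3.14, 3.14, 3.14, 3.14].

## Interface

Orientations are given as [roll, pitch, yaw] about the fixed x, y, z axes, in that order (R = Rz(yaw) Ry(pitch) Rx(roll)).
In Python, from bench import robot gives the robot as it stands. The module is installed in compiled form; this text tells all that it offers.
- The arm moves only by the tool move_arm, never from a script. Its argument "deltas" is one flat list of numbers, 7 for each row, row after row: the turn, a rotation vector about the tool's x, y, z in rad, then the shift along the tool's x, y, z in cm, then the closure, from -1 (fully open) to 1 (shut). A call has 1 to 8 rows; each row is the pose to reach, as a shift and turn from the pose commanded when the call began, along the tool's axes at that moment; what a row does not reach only later rows make up. A row lasts 1/10 s, in which the tool goes at most 50 mm and 8.59 degrees, less where a joint would pass 70% of its speed; a pose out of reach is approached as far as the arm can. A call with a gripper value outside its range is refused whole. The fingers move at their own pace and stop on an object; the grip force is fixed at half the most. Time passes only in rows, so rows that repeat a pose let the fingers close. It gives the time, the measured TCP pose, the force, the opening and the grip force at its end, in the units of the state.
- robot.get_obs(): the state, without advancing time (a new reading comes with each control period).
- robot.snapshot(name): name is "scene" or "top" or "wrist"; returns a dict with "image" (420x560x3 uint8, red, green, blue), "depth" (420x560 float32, m along the optical axis (not along the pixel's ray), 0 where there is no reading), "fov_y" (degrees; the focal length in pixels is half the picture's height over the tangent of half this angle, whatever the lens; pixels are square), "cx", "cy" (the principal point, pixels), "origin" and "orientation" of the camera in the world; the wrist camera has in their place "T_tool_cam" (4x4, takes a point from camera to tool coordinates, whose origin is the TCP and whose axes are the flange's). Camera axes: x right, y up, looking along -z (the intrinsics and any distortion apply to the point x, -y, -z); pixel columns grow to the right and rows downward; lengths in m; the calibration is good to about 2 mm. A picture is of the moment at which its call begins: read the wrist's pose just before it.
- robot.close_job(): hands the job in; it is judged then, once.
The state is a dict: "time": time; "joint_positions": joint angles; "qvel": joint speeds; "joint_torque": joint torques, N m; "tool_pos": TCP position; "ee_rot": TCP orientation; "wrist_force": force on the tool from outside, world axes, zero at the start; "wrist_torque": the same for the moment, N m; "width": finger opening in m; "finger_force": force on a finger pad.
Only numpy, scipy, OpenCV 4.12 (cv2) and the standard library are available. Lean on these libraries where they do the work, as an engineer would, in place of code of your own. Each camera call takes 0.05 s, during which the arm holds its last target. There are 200 camera calls.

## Task

Put the long blue vial rack back in the recess of the grey service module at the back of the bench, behind the gas tap, so that it lies between the module's two wings with its whole back flush against the recess's back wall. The rack is full, so do not grasp, lift or tip it: push it gently over the bench with the fingertips, one end and then the other, angling its right end in behind the tap and then swinging the left end in. Do not knock or lean hard on the tap, and leave the jar, the bottle and the mortar where they stand.

Things in the scene. Friction and masses are not known exactly. Their poses are not given: they have to be found in the camera images.
- module: Grey ledge 640 mm wide, 50 mm high, fixed, turned a few degrees. Its front has a recess 320 mm wide between two wings (white sockets) that stand 60 mm forward of the recess's back wall. Origin: bench height, middle of the foot of that back wall. x points away from the robot into the wall (recess and open bench at negative x); y along the wall to the robot's left (recess: y -160 to +160 mm).
- tap: Gas tap fixed to the bench before the right part of the recess: grey column 36 mm in diameter, flange 44 mm in diameter, 65 mm high in all, yellow lever on top, brass nozzle 32 mm up reaching 56 mm from the axis, to the robot's side and right. Origin: column axis at bench height, 100 mm in front of the recess's back wall, 90 to 110 mm right of its middle.
- rack: Blue rack of vials with white caps, 280 x 46 mm, blue body 28 mm high, vials fixed in it to 47 mm, 0.3 to 0.6 kg, on 4 rubber feet near its corners (pushed near an end it turns about a point some 150 mm from its middle, on the other side). Origin: centre of its underside. y: long axis, to its left end; x: to its back face, which goes to the wall. Starts left of the tap, before the recess.
- rack_left_end (a point): Centre of the rack's left end face, 15 mm above the bench (rack y = +140 mm).
- rack_right_end (a point): Centre of the rack's right end face, 15 mm above the bench (rack y = -140 mm).
- jar: White plastic jar with a blue cap, 66 mm in diameter, 100 mm high, loose on the bench to the right of the work. Origin: centre of its underside. Leave it alone.
- bottle: Amber bottle with a black cap, 48 mm in diameter, 110 mm high, loose on the bench to the right of the work. Origin: centre of its underside. Leave it alone.
- mortar: White ceramic mortar (open bowl), 84 mm in diameter, 48 mm high, loose on top of the module, 50 mm above the bench, to the left. Origin: centre of its underside. Leave it alone.

How it is judged:
By the outcome, as a careful person would: the job done as asked, in the order asked, and still so for the second after the job is handed in, with the robot touching nothing.
It also fails if it takes over 54 s, if anything falls off the work surface, if the arm or the gripper's body presses on something with over 40 N, if the wrist force passes 120 N, or if a joint passes its speed limit or range.

## Working session

There is one attempt and no reset: what is moved stays moved. The work goes in short steps, Python scripts to look and compute and a tool call to move; the robot and the scene stay as the last step left them, time stands still between calls to the robot, and variables do not carry over. Pictures are saved under pics/ and viewed, at most 10 in all, crops included, and the job is handed in when it is done.

Besides the shell and the picture viewer there is one more tool, called after ">>>" as name(argument=value, ...) on one line, values as JSON. move_arm: Moves the arm, as the interface text tells. Its arguments: {"type":"object","properties":{"deltas":{"type":"array","items":{"type":"number"}}},"required":["deltas"]}

```bash
mkdir -p pics
cat > h.py <<'E'
import numpy as np, cv2
from bench import robot
from scipy.spatial.transform import Rotation as R
def snap(n,save=None):
    s=robot.snapshot(n)
    if save: cv2.imwrite('pics/'+save,cv2.cvtColor(s['image'],cv2.COLOR_RGB2BGR))
    return s
def cloud(s):
    o=np.array(s['orientation']); Rm=o if o.shape==(3,3) else R.from_euler('xyz',o).as_matrix()
    h,w=s['depth'].shape; f=h/2/np.tan(np.radians(s['fov_y'])/2)
    u,v=np.meshgrid(np.arange(w),np.arange(h)); d=s['depth']
    P=np.stack([(u-s['cx'])/f*d,-(v-s['cy'])/f*d,-d],-1)
    return P@Rm.T+np.array(s['origin'])
E
python3 - <<'E'
from h import *
s=snap('top','top0.png'); print({k:v for k,v in s.items() if k not in('image','depth')})
s2=snap('scene','scene0.png');print({k:v for k,v in s2.items() if k not in('image','depth')})
print(robot.get_obs())
E
```

```text
{'fov_y': 54.27362331864017, 'cx': 278.45381574509895, 'cy': 214.5104575068506, 'origin': array([ 0.39815963, -0.03909206,  1.13728717]), 'orientation': array([ 0.16044728, -0.00901004, -1.57765647])}
{'fov_y': 49.08620417712693, 'cx': 281.59275084817267, 'cy': 212.42605830715019, 'origin': array([ 0.85622046, -0.44930187,  0.82022765]), 'orientation': array([ 0.57725999, -0.01413715,  0.65640771])}
{'time': 0.1, 'joint_positions': array([-1.31511970e+00,  8.78875599e-02,  1.37208727e+00, -2.33158494e-05,
        1.68361429e+00, -1.03114097e-01]), 'qvel': array([ 1.58899159e-04, -8.02927665e-05, -3.33048588e-03, -1.63581033e-03,
        9.97901348e-04,  7.17881788e-04]), 'joint_torque': array([ 1.73851673e-03, -3.41251051e+01, -3.03301549e+01,  7.20123458e-02,
        3.04297206e-02, -9.46622458e-05]), 'tool_pos': array([ 0.19298276, -0.51450147,  0.20442574]), 'ee_rot': array([-3.13960441e+00, -1.82448991e-04,  3.58787943e-01]), 'wrist_force': array([-0.36615654,  0.06628923, -0.41884954]), 'wrist_torque': array([-0.00846333, -0.03221318, -0.00350693]), 'finger_force': 0.0, 'width': 0.09391553861209968}
```

View pics/top0.png

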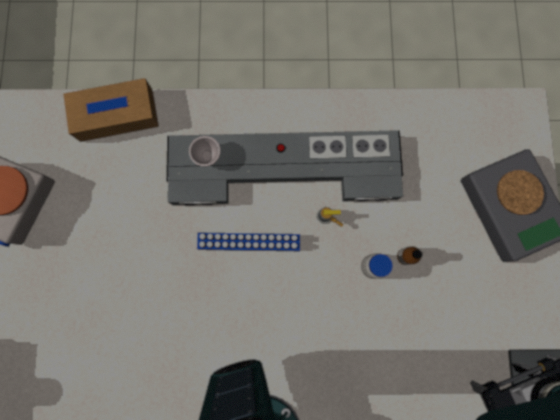

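View pics/scene0.png

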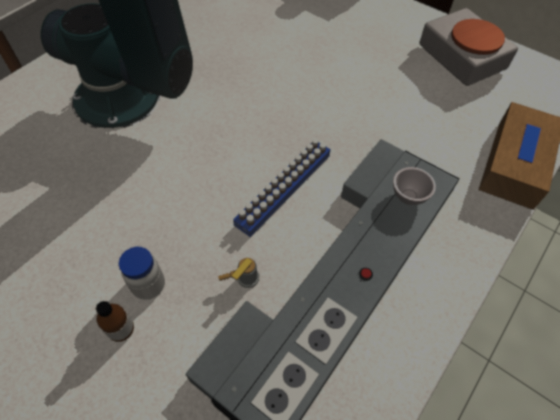

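The top view shows the rack at cols 197–300, rows 232–251. The recess spans cols 228–343 with its back wall foot near row 181, the tap is at about (327,214), and the jar and bottle are at (380,265) and (410,255). Next I'll measure from the depth clouds.

```bash
cat >> h.py <<'E'
def rackpts(s):
    P=cloud(s); hsv=cv2.cvtColor(s['image'],cv2.COLOR_RGB2HSV)
    m=(hsv[...,0]>105)&(hsv[...,0]<130)&(hsv[...,1]>130)&(s['depth']>0)&(P[...,2]>0.005)&(P[...,2]<0.06)
    return P,m
def fitrack(s,box=(0.3,0.8,-0.35,0.35)):
    # blue + white top of rack: component around the blue body
    P,m=rackpts(s); m&=(P[...,0]>box[0])&(P[...,0]<box[1])&(P[...,1]>box[2])&(P[...,1]<box[3])
    n,l,st,_=cv2.connectedComponentsWithStats(cv2.morphologyEx(m.astype(np.uint8),cv2.MORPH_CLOSE,np.ones((5,5))))
    k=1+np.argmax(st[1:,4]); m&=(l==k)
    Q=P[m]; r=cv2.minAreaRect((Q[:,:2]*1000).astype(np.float32))
    return r,Q,m
E
python3 - <<'E'
from h import *
for n in('top','scene'):
    s=snap(n); P=cloud(s); r,Q,m=fitrack(s); print(n,'rack',r,np.percentile(Q[:,2],[5,50,95]).round(4))
    # fit: use only near-top points
    t=Q[Q[:,2]>0.022]; print(' toponly',cv2.minAreaRect((t[:,:2]*1000).astype(np.float32)),len(t))
    mod=(P[...,2]>0.044)&(P[...,2]<0.056)&(P[...,0]>0.5)&(P[...,0]<.9)&(abs(P[...,1])<.45)
    q=P[mod]; print(' module z',np.median(q[:,2]),cv2.minAreaRect((q[:,:2]*1000).astype(np.float32)))
    if n=='top':
        for c in range(175,400,12):
            col=[(v,P[v,c]) for v in range(150,225) if abs(P[v,c,2]-.05)<.006]
            print(c,col[-1][0],col[-1][1].round(4))
    for nm,(a,b) in dict(tap=(.055,.08)).items():
        k=(P[...,2]>a)&(P[...,2]<b)&(P[...,0]>.45)&(P[...,0]<.68)&(P[...,1]>-.3)&(P[...,1]<0)
        print(' tap',P[k].mean(0).round(4),P[k].min(0).round(4),P[k].max(0).round(4),k.sum())
    k=(P[...,2]>.085)&(P[...,2]<.13)&(P[...,0]>.35)&(P[...,0]<.56)&(P[...,1]>-.45)&(P[...,1]<-.1)
    n_,l,stt,ce=cv2.connectedComponentsWithStats(k.astype(np.uint8))
    for i in range(1,n_):
        if stt[i,4]>30: print(' obj',P[l==i].mean(0).round(3),P[l==i].min(0).round(3),P[l==i].max(0).round(3))
    k=(P[...,2]>.002)&(P[...,2]<.08)&(P[...,0]>.3)&(P[...,0]<.7)&(abs(P[...,1])<.3)
    print(' table z',np.median(P[250:300,230:290,2]))
E
```

```text
top rack ((504.06201171875, 32.689605712890625), (271.6611328125, 41.41184997558594), 89.6365737915039) [0.024  0.0277 0.0311]
 toponly ((504.06201171875, 32.689605712890625), (271.6611328125, 41.41184997558594), 89.6365737915039) 428
 module z 0.04952979042762384 ((676.017578125, 36.400909423828125), (854.2503051757812, 375.9212646484375), 82.83686828613281)
175 202 [0.6104 0.2293 0.0468]
187 203 [0.6075 0.1969 0.0467]
199 201 [0.6121 0.164  0.0501]
211 202 [0.6104 0.1326 0.0441]
223 201 [0.6126 0.0999 0.0459]
235 178 [0.6762 0.0679 0.0471]
247 178 [0.6757 0.035  0.0487]
259 178 [0.6765 0.0025 0.0447]
271 177 [ 0.6779 -0.0305  0.0496]
283 177 [ 0.6777 -0.0632  0.0501]
295 177 [ 0.6777 -0.096   0.0495]
307 177 [ 0.6786 -0.1291  0.0454]
319 177 [ 0.6781 -0.1619  0.0466]
331 216 [ 0.569  -0.1912  0.0517]
343 178 [ 0.6756 -0.2281  0.0443]
355 197 [ 0.6214 -0.2583  0.0484]
367 198 [ 0.6185 -0.2909  0.0482]
379 198 [ 0.6188 -0.3242  0.0457]
391 196 [ 0.6237 -0.3565  0.0482]
 tap [ 0.557  -0.2049  0.0632] [ 0.4503 -0.2997  0.055 ] [ 0.6613 -0.1637  0.0796] 154
 obj [ 0.463 -0.396  0.104] [ 0.448 -0.409  0.085] [ 0.477 -0.387  0.116]
 obj [ 0.436 -0.306  0.1  ] [ 0.408 -0.336  0.086] [ 0.464 -0.278  0.105]
 table z -8.815765098180162e-05
scene rack ((526.7267456054688, 26.37957763671875), (273.394287109375, 33.21915817260742), 83.04780578613281) [0.0265 0.0288 0.0311]
 toponly ((526.7267456054688, 26.37957763671875), (273.394287109375, 33.21915817260742), 83.04780578613281) 356
 module z 0.05143684230444323 ((673.2069091796875, 34.5462646484375), (853.3529663085938, 375.2422180175781), 82.21971130371094)
 tap [ 0.5518 -0.2151  0.0645] [ 0.45   -0.2999  0.055 ] [ 0.6362 -0.1647  0.0798] 364
 obj [ 0.442 -0.31   0.1  ] [ 0.41  -0.337  0.087] [ 0.468 -0.28   0.104]
 obj [ 0.47  -0.401  0.103] [ 0.455 -0.413  0.085] [ 0.48  -0.387  0.114]
 table z 0.0016519275635220598
```

```bash
cat >> h.py <<'E'
def pose():
    o=robot.get_obs(); return np.array(o['tool_pos']),R.from_euler('xyz',o['ee_rot']),o
def delta(x,y,z,yaw):
    p,r,o=pose(); t=R.from_euler('xyz',[np.pi,0,yaw])
    print('turn',(r.inv()*t).as_rotvec().round(3),'cm',(r.inv().apply(np.array([x,y,z])-p)*100).round(2),
      '| tcp',p.round(4),'yaw',np.array(o['ee_rot']).round(3),'F',np.array(o['wrist_force']).round(1),'t',round(o['time'],2),'w',round(o['width'],3))
def wcloud(s,p,r):
    T=np.array(s['T_tool_cam']); h,w=s['depth'].shape; f=h/2/np.tan(np.radians(s['fov_y'])/2)
    u,v=np.meshgrid(np.arange(w),np.arange(h)); d=s['depth']
    P=np.stack([(u-s['cx'])/f*d,-(v-s['cy'])/f*d,-d],-1)@T[:3,:3].T+T[:3,3]
    return r.apply(P.reshape(-1,3)).reshape(h,w,3)+p
E
python3 - <<'E'
from h import *
s=snap('wrist'); print(s['T_tool_cam'].round(3),s['fov_y'])
delta(.40,-.07,.33,1.57)
E
```

```text
[[-0.002  0.959  0.282  0.082]
 [ 1.     0.002 -0.     0.   ]
 [-0.001  0.282 -0.959 -0.178]
 [ 0.     0.     0.     1.   ]] 59.48850012053472
turn [-1.000e-03 -1.000e-03 -1.211e+00] cm [ 34.99 -34.39 -12.47] | tcp [ 0.1931 -0.5147  0.2049] yaw [-3.141 -0.     0.359] F [ 0.6 -0.2  1.2] t 0.25 w 0.094
```

Run:
```python
from h import *
delta(.52,-.07,.30,0)
```

```text
turn [-0.001  0.     0.359] cm [ 46.23 -30.17  -9.47] | tcp [ 0.1931 -0.5147  0.2049] yaw [-3.141 -0.     0.359] F [ 0.6 -0.2  1.2] t 0.25 w 0.094
```

>>> move_arm(deltas=[0,0,0.18,23,-15,-9.5,1,0,0,0.18,23,-15,-9.5,1,0,0,0.18,23,-15,-9.5,1,0,0,0.18,23,-15,-9.5,1,0,0,0.36,46,-30,-9.5,1,0,0,0.36,46,-30,-9.5,1,0,0,0.36,46,-30,-9.5,1,0,0,0.36,46,-30,-9.5,1])

```text
time: 1.05
tool_pos: [0.4203, -0.2056, 0.287]
ee_rot: [3.141, -0.001, -0.002]
wrist_force: [0.5, 0.1, -1.1]
width: 0.0332
finger_force: 0.0
```

Run:
```python
from h import *
delta(.52,-.07,.30,0)
```

```text
turn [ 0.001 -0.001 -0.002] cm [  9.95 -13.58  -1.3 ] | tcp [ 0.4203 -0.2056  0.287 ] yaw [ 3.141e+00 -1.000e-03 -2.000e-03] F [ 0.5  0.1 -1.1] t 1.05 w 0.033
```

>>> move_arm(deltas=[0,0,0,9,-12,-1,1,0,0,0,9,-12,-1,1,0,0,0,9,-12,-1,1,0,0,0,9,-12,-1,1,0,0,0,9,-12,-1,1])

```text
time: 1.55
tool_pos: [0.5099, -0.0866, 0.2963]
ee_rot: [3.141, 0.001, 0.001]
wrist_force: [1.5, -0.8, 0.0]
width: 0.0003
finger_force: 0.0
```

Run:
```python
from h import *
delta(.52,-.07,.30,0)
p,r,o=pose(); s=snap('wrist','w1.png'); P=wcloud(s,p,r); np.save('w1.npy',P)
cv2.imwrite('pics/w1b.png',cv2.resize(cv2.imread('pics/w1.png'),(800,600)))
```

```text
turn [0.    0.001 0.001] cm [ 1.01 -1.66 -0.37] | tcp [ 0.5099 -0.0866  0.2963] yaw [3.141e+00 1.000e-03 1.000e-03] F [ 1.5 -0.8  0. ] t 1.55 w 0.0
```

View pics/w1b.png

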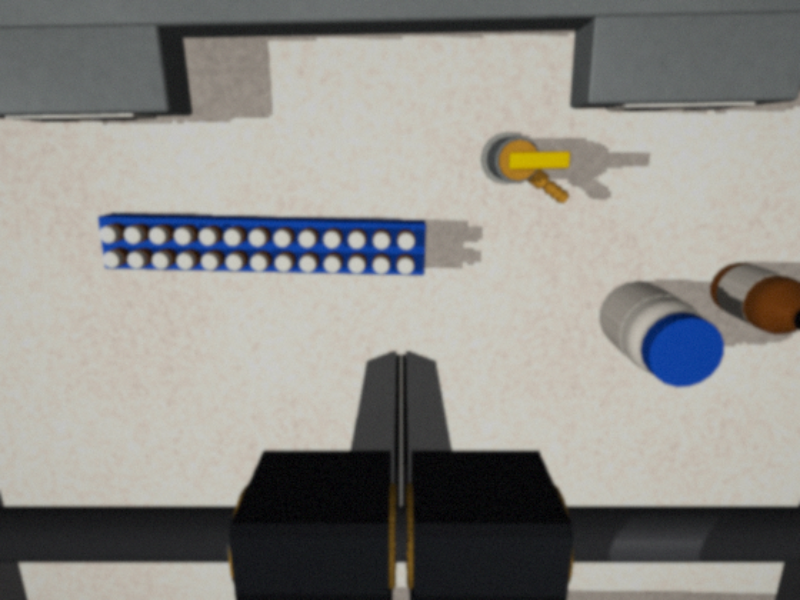

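The wrist picture, in its 800x600 enlargement, shows the following:
- **Rack:** blue top with corners (100,215), (424,222), (424,274) and (104,271).
- **Recess:** wall foot from (187,38) to (573,33), and wing foot corners at (188,118) and (573,105).
- **Tap:** flange spanning cols 482–535 at row ~158.

```bash
cat >> h.py <<'E'
def wray(s,p,r,u,v,z):
    T=np.array(s['T_tool_cam']); f=210/np.tan(np.radians(s['fov_y'])/2)
    d=r.apply(T[:3,:3]@np.array([(u-s['cx'])/f,-(v-s['cy'])/f,-1])); o=p+r.apply(T[:3,3])
    return (o+d*(z-o[2])/d[2])[:2].round(4)
E
python3 - <<'E'
from h import *
p,r,o=pose(); s=snap('wrist')
k=.7
for n,u,v,z in [('rackLB',100,215,.028),('rackRB',424,221,.028),('rackRF',424,274,.028),('rackLF',104,271,.028),
 ('wallfootL',187,38,0),('wallfootR',573,33,0),('wallfoot mid',380,36,0),('walltopL',187,36,.05),('LwingFoot',188,119,0),('RwingFoot',573,106,0),('LwTop',165,110,.05),('RwTop',588,100,.05),('Lw topL',2,113,.05),('Rw topR',795,97,.05),
 ('flL',482,158,0.0),('flR',533,158,.0),('flF',507,184,0.0),('lever',515,160,.065),('nozzletip',562,196,.032)]:
    print(n,wray(s,p,r,u*k,v*k,z))
P=wcloud(s,p,r)
for n,u,v in [('rackmid',260,265),('bench',260,350),('wingtop',90,70),('tap',515,160)]: print(n,P[int(v*k),int(u*k)].round(4))
E
```

```text
rackLB [0.5333 0.1661]
rackRB [ 0.5275 -0.1085]
rackRF [ 0.4811 -0.1089]
rackLF [0.4845 0.1706]
wallfootL [0.6744 0.0867]
wallfootR [ 0.6775 -0.2305]
wallfoot mid [ 0.6756 -0.072 ]
walltopL [0.667  0.0682]
LwingFoot [0.6113 0.0933]
RwingFoot [ 0.621  -0.2356]
LwTop [0.6158 0.0909]
RwTop [ 0.6222 -0.2311]
Lw topL [0.6139 0.2156]
Rw topR [ 0.624  -0.3879]
flL [ 0.5784 -0.1599]
flR [ 0.5783 -0.2045]
flF [ 0.5561 -0.183 ]
lever [ 0.5787 -0.175 ]
nozzletip [ 0.5486 -0.2229]
rackmid [0.494  0.0293 0.0449]
bench [ 0.4     0.0482 -0.0005]
wingtop [0.6443 0.1452 0.0485]
tap [ 0.5787 -0.1747  0.0641]
```

Run:
```python
from h import *
delta(.450,-.045,.15,-.015)
delta(.450,-.045,.018,-.015)
```

```text
turn [0.001 0.001 0.013] cm [-5.92 -4.32 14.66] | tcp [ 0.5092 -0.0883  0.2965] yaw [ 3.141e+00  1.000e-03 -2.000e-03] F [ 0.2 -0.1 -0.4] t 1.65 w 0.0
turn [0.001 0.001 0.013] cm [-5.91 -4.33 27.86] | tcp [ 0.5092 -0.0883  0.2965] yaw [ 3.141e+00  1.000e-03 -2.000e-03] F [ 0.2 -0.1 -0.4] t 1.65 w 0.0
```

>>> move_arm(deltas=[0,0,0.013,-6,-4.3,14.5,1,0,0,0.013,-6,-4.3,14.5,1,0,0,0.013,-6,-4.3,14.5,1,0,0,0.013,-6,-4.3,19,1,0,0,0.013,-6,-4.3,24,1,0,0,0.013,-6,-4.3,27,1,0,0,0.013,-6,-4.3,27.8,1,0,0,0.013,-6,-4.3,27.8,1])

```text
time: 2.45
tool_pos: [0.4485, -0.0454, 0.0181]
ee_rot: [-3.141, 0.002, -0.016]
wrist_force: [-0.3, -0.5, 0.1]
width: 0.0
finger_force: 0.0
```

Run:
```python
from h import *
delta(.480,-.045,.016,-.015)
delta(.566,-.045,.016,.30)
```

```text
turn [-0.     0.002 -0.001] cm [ 3.15 -0.09  0.2 ] | tcp [ 0.4485 -0.0454  0.0181] yaw [-3.141e+00  2.000e-03 -1.600e-02] F [-0.3 -0.5  0.1] t 2.45 w 0.0
turn [-0.001  0.002 -0.316] cm [11.74 -0.23  0.18] | tcp [ 0.4485 -0.0454  0.0181] yaw [-3.141e+00  2.000e-03 -1.600e-02] F [-0.3 -0.5  0.1] t 2.45 w 0.0
```

>>> move_arm(deltas=[0,0,0,1.5,0,0.2,1,0,0,0,2.2,0,0.2,1,0,0,-0.005,2.7,0,0.2,1,0,0,-0.02,3.2,0,0.2,1,0,0,-0.04,3.7,0,0.2,1,0,0,-0.055,4.2,0,0.2,1,0,0,-0.07,4.7,0,0.2,1,0,0,-0.085,5.2,0,0.2,1])

```text
time: 3.25
tool_pos: [0.5008, -0.0461, 0.0189]
ee_rot: [3.14, 0.003, 0.071]
wrist_force: [-7.6, -1.1, 5.4]
width: 0.0003
finger_force: 3.7
```

```bash
cat >> h.py <<'E'
def wrack(save=None,dx=0):
    """rack pose from wrist view: blue top plane at z=.028"""
    p,r,o=pose(); s=snap('wrist',save); P=wcloud(s,p,r)
    hsv=cv2.cvtColor(s['image'],cv2.COLOR_RGB2HSV)
    m=(hsv[...,0]>105)&(hsv[...,0]<130)&(hsv[...,1]>130)&(s['depth']>0)&(P[...,2]>.02)&(P[...,2]<.036)&(P[...,0]>.4)&(P[...,1]>-.27)
    n,l,st,_=cv2.connectedComponentsWithStats(cv2.morphologyEx(m.astype(np.uint8),cv2.MORPH_CLOSE,np.ones((15,15))))
    m&=(l==1+np.argmax(st[1:,4]))
    b=cv2.boxPoints(cv2.minAreaRect((P[m][:,:2]*1000).astype(np.float32)))
    print('wrist rack corners mm',b.round(1).tolist()); return s,P,m
def toprack():
    s=snap('top'); r,Q,m=fitrack(s); b=cv2.boxPoints(r); print('top rack c',np.round(r[0],1),'size',np.round(r[1],1),'ang',round(r[2],2),'corners',b.round(0).tolist()); return s
E
python3 - <<'E'
from h import *
wrack('w2.png'); toprack(); delta(.566,-.045,.016,.30)
E
```

```text
wrist rack corners mm [[500.29998779296875, 90.5], [514.0, -106.19999694824219], [559.7999877929688, -103.0], [546.0, 93.69999694824219]]
top rack c [519.2 113.8] size [ 42.4 116. ] ang 4.3 corners [[494.0, 170.0], [502.0, 54.0], [545.0, 57.0], [536.0, 173.0]]
turn [ 0.001  0.    -0.229] cm [6.39 0.35 0.28] | tcp [ 0.502  -0.046   0.0188] yaw [ 3.14  -0.     0.071] F [-3.9 -0.8  2.9] t 3.35 w 0.001
```

View pics/w2.png

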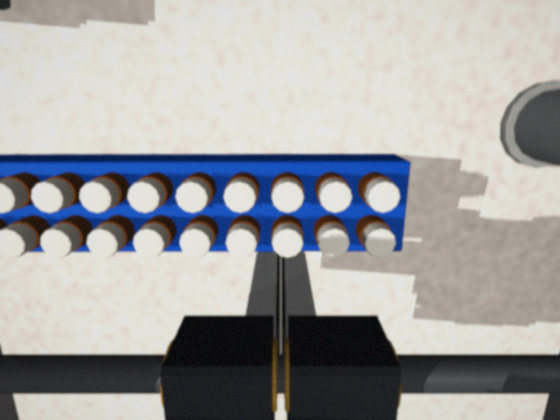

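The view shows the finger flat on the front face near the right end, with the rack at yaw about 0.07 and its right end well clear of the tap. I'll keep pushing.

>>> move_arm(deltas=[0,0,-0.02,0.6,0.1,0.1,1,0,0,-0.04,1.2,0.15,0.1,1,0,0,-0.06,1.8,0.2,0.1,1,0,0,-0.085,2.4,0.3,0.1,1,0,0,-0.105,3.0,0.4,0.1,1,0,0,-0.125,3.6,0.5,0.1,1,0,0,-0.145,4.2,0.55,0.1,1,0,0,-0.17,4.8,0.6,0.1,1])

```text
time: 4.15
tool_pos: [0.5492, -0.0481, 0.0172]
ee_rot: [-3.141, 0.002, 0.242]
wrist_force: [-6.1, -0.3, 4.8]
width: 0.0003
finger_force: 3.2
```

>>> move_arm(deltas=[0,0,-0.02,0.6,0.1,0,1,0,0,-0.04,1.2,0.2,0,1,0,0,-0.06,1.8,0.3,0,1,0,0,-0.06,1.8,0.3,0,1])

```text
time: 4.55
tool_pos: [0.5689, -0.0469, 0.0171]
ee_rot: [3.141, -0.001, 0.301]
wrist_force: [-2.8, -1.5, 2.2]
width: 0.0008
finger_force: 1.4
```

Run:
```python
from h import *
wrack('w3.png'); toprack(); delta(.566,-.045,.016,.30)
```

```text
wrist rack corners mm [[537.7000122070312, 84.69999694824219], [595.7000122070312, -102.4000015258789], [639.4000244140625, -88.80000305175781], [581.4000244140625, 98.30000305175781]]
top rack c [547.8 115. ] size [ 41.9 111.4] ang 17.74 corners [[511.0, 162.0], [545.0, 56.0], [585.0, 68.0], [551.0, 174.0]]
turn [ 0.001 -0.002  0.   ] cm [-0.23 -0.26  0.08] | tcp [ 0.5689 -0.0468  0.0168] yaw [ 3.14e+00 -2.00e-03  3.00e-01] F [-1.6 -0.4  2.2] t 4.65 w 0.0
```

>>> move_arm(deltas=[0,0,0,-2.5,0,0,1,0,0,0,-2.5,0,-5,1,0,0,0,-2.5,0,-10,0.75,0,0,-0.15,-2,-4,-11,0.75,0,0,-0.3,0,-9,-11,0.75,0,0,-0.45,1,-14,-11,0.75,0,0,-0.6,2,-19,-11,0.75,0,0,-0.75,3,-24,-11,0.75])

```text
time: 5.45
tool_pos: [0.527, 0.1873, 0.1265]
ee_rot: [3.139, -0.003, 1.056]
wrist_force: [1.0, -0.7, 0.2]
width: 0.0118
finger_force: 0.0
```

Run:
```python
from h import *
delta(.525,.21,.10,1.871)
delta(.525,.21,.015,1.871)
```

```text
turn [ 0.003 -0.002 -0.815] cm [ 1.87 -1.29  2.66] | tcp [0.527  0.1873 0.1265] yaw [ 3.139e+00 -3.000e-03  1.056e+00] F [ 1.  -0.7  0.2] t 5.45 w 0.012
turn [ 0.003 -0.002 -0.815] cm [ 1.85 -1.31 11.16] | tcp [0.527  0.1873 0.1265] yaw [ 3.139e+00 -3.000e-03  1.056e+00] F [ 1.  -0.7  0.2] t 5.45 w 0.012
```

>>> move_arm(deltas=[0,0,-0.15,1.8,-1.2,0,0.75,0,0,-0.3,1.8,-1.2,1,0.75,0,0,-0.45,1.8,-1.2,2,0.75,0,0,-0.6,1.8,-1.2,4,0.75,0,0,-0.75,1.8,-1.2,7,0.75,0,0,-0.8,1.8,-1.2,10,0.75,0,0,-0.8,1.8,-1.2,11.1,0.75,0,0,-0.8,1.8,-1.2,11.1,0.75])

```text
time: 6.25
tool_pos: [0.5239, 0.2064, 0.013]
ee_rot: [-3.139, -0.0, 1.849]
wrist_force: [-0.4, -0.5, -0.3]
width: 0.0118
finger_force: 0.0
```

Run:
```python
from h import *
wrack('w4.png'); toprack(); delta(.525,.21,.015,1.871)
```

```text
wrist rack corners mm [[525.0999755859375, 169.39999389648438], [528.2999877929688, 158.39999389648438], [544.0, 163.10000610351562], [540.7000122070312, 174.10000610351562]]
top rack c [572.5  37.1] size [ 42.3 273.4] ang 17.45 corners [[511.0, 161.0], [593.0, -100.0], [634.0, -87.0], [552.0, 174.0]]
turn [ 0.003 -0.    -0.021] cm [ 0.33 -0.03  0.11] | tcp [0.5261 0.2069 0.0161] yaw [ 3.139 -0.     1.85 ] F [-0.   0.4  1. ] t 6.35 w 0.012
```

View pics/w4.png

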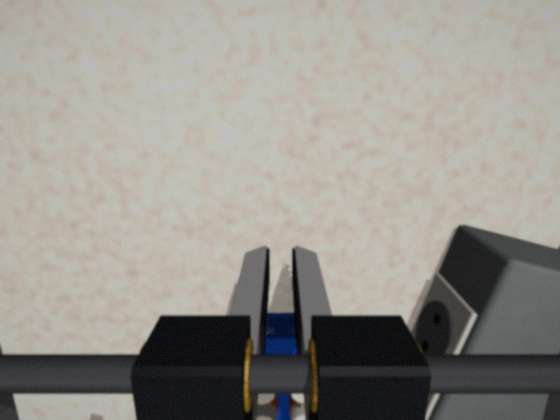

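The view shows the two fingertips straddling the axis just beyond the rack's left end, with the left wing well clear at cols 410+. I'll align and then push along the axis.

>>> move_arm(deltas=[0,0,-0.025,-1,-0.4,0.1,0.75,0,0,-0.025,-2,-0.4,0.1,0.75,0,0,-0.025,-2.6,-0.4,0.1,0.75,0,0,-0.025,-3.2,-0.35,0.1,0.75,0,0,-0.025,-3.8,-0.35,0.1,0.75,0,0,-0.025,-4.4,-0.35,0.1,0.75,0,0,-0.025,-5.0,-0.3,0.1,0.75,0,0,-0.025,-5.6,-0.3,0.1,0.75])

```text
time: 7.15
tool_pos: [0.5385, 0.1543, 0.0155]
ee_rot: [3.138, -0.004, 1.875]
wrist_force: [-2.7, 5.8, 4.0]
width: 0.0115
finger_force: 3.1
```

Run:
```python
from h import *
toprack(); delta(.525,.21,.015,1.875)
```

```text
top rack c [582.1   8.3] size [ 42.3 267.7] ang 17.36 corners [[522.0, 130.0], [602.0, -126.0], [642.0, -113.0], [562.0, 142.0]]
turn [ 0.004 -0.003 -0.   ] cm [5.84 0.39 0.07] | tcp [0.5388 0.1531 0.0155] yaw [ 3.138e+00 -3.000e-03  1.875e+00] F [-1.2  4.4  5.3] t 7.2 w 0.012
```

>>> move_arm(deltas=[0,0,0,-0.7,0,0,0.75,0,0,0,-1.4,0,0,0.75,0,0,0,-2.1,0,0,0.75,0,0,0,-2.8,0,0,0.75,0,0,0,-3.5,0,0,0.75,0,0,0,-4.2,0,0,0.75,0,0,0,-4.9,0,0,0.75,0,0,0,-5.6,0,0,0.75])

```text
time: 8.0
tool_pos: [0.5552, 0.1009, 0.0155]
ee_rot: [3.138, -0.004, 1.876]
wrist_force: [-2.2, 6.4, 4.1]
width: 0.0119
finger_force: 3.6
```

Run:
```python
from h import *
toprack(); delta(.525,.21,.015,1.875); snap('top','top2.png')
cv2.imwrite('pics/top2c.png',cv2.resize(cv2.imread('pics/top2.png')[120:270,150:420],None,fx=2.9,fy=2.9))
```

```text
top rack c [599.3 -49. ] size [ 40.7 257.3] ang 17.46 corners [[541.0, 68.0], [618.0, -178.0], [657.0, -166.0], [580.0, 80.0]]
turn [ 0.003 -0.002  0.   ] cm [11.46  0.39  0.08] | tcp [0.5556 0.0995 0.0155] yaw [ 3.138e+00 -2.000e-03  1.875e+00] F [-2.   4.9  4.4] t 8.05 w 0.012
```

View pics/top2c.png

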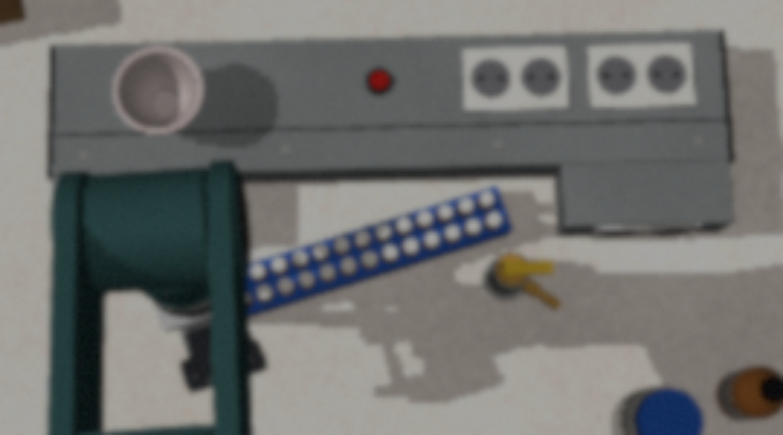

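The top view shows the right end between the tap and the wall, clear of the tap, with about 47 mm left to the right wing. I'll push 40 mm more.

>>> move_arm(deltas=[0,0,0,-0.7,0,0,0.75,0,0,0,-1.4,0,0,0.75,0,0,0,-2.1,0,0,0.75,0,0,0,-2.8,0,0,0.75,0,0,0,-3.4,0,0,0.75,0,0,0,-4.0,0,0,0.75,0,0,0,-4.0,0,0,0.75])

```text
time: 8.8
tool_pos: [0.5672, 0.0615, 0.0151]
ee_rot: [3.139, -0.002, 1.875]
wrist_force: [-0.8, 5.2, 2.7]
width: 0.0111
finger_force: 2.5
```

Run:
```python
from h import *
toprack(); delta(.525,.21,.015,1.875)
```

```text
top rack c [614.3 -92.6] size [ 43.2 247.9] ang 17.42 corners [[557.0, 19.0], [631.0, -217.0], [672.0, -204.0], [598.0, 32.0]]
turn [ 0.003 -0.002  0.   ] cm [15.43  0.43  0.02] | tcp [0.5672 0.0615 0.015 ] yaw [ 3.139e+00 -2.000e-03  1.875e+00] F [-0.9  4.9  3.9] t 8.85 w 0.012
```

>>> move_arm(deltas=[0,0,0,1.5,0,0,0.75,0,0,0,3,-0.3,0,0.75,0,0,0,3,-3.5,0,0.8,0,0,0,2.5,-6,0,1,0,0,0,0,-6,0,1,0,0,0,-3.7,-5.8,0,1,0,0,0,-3.7,-5,0,1,0,0,0,-3.7,-4.6,0,1])

```text
time: 9.65
tool_pos: [0.5336, 0.0115, 0.0134]
ee_rot: [-3.141, -0.0, 1.875]
wrist_force: [0.1, -0.4, 0.7]
width: 0.0011
finger_force: 0.0
```

Run:
```python
from h import *
toprack(); delta(.62,.04,.015,1.6)
```

```text
top rack c [ 625.7 -131.2] size [ 41.7 167.9] ang 18.04 corners [[580.0, -58.0], [632.0, -217.0], [672.0, -205.0], [620.0, -45.0]]
turn [-0.    -0.     0.276] cm [ 0.07  9.05 -0.16] | tcp [0.5339 0.0121 0.0134] yaw [-3.141 -0.     1.876] F [0.9 0.5 0.2] t 9.7 w 0.0
```

>>> move_arm(deltas=[0,0,0,0,0.7,-0.2,1,0,0,0.01,0,1.4,-0.2,1,0,0,0.035,0,2.1,-0.2,1,0,0,0.06,0,2.8,-0.2,1,0,0,0.09,0,3.5,-0.2,1,0,0,0.115,0,4.2,-0.2,1,0,0,0.14,0,4.9,-0.2,1,0,0,0.165,0,5.6,-0.2,1])

```text
time: 10.5
tool_pos: [0.5859, 0.0286, 0.0155]
ee_rot: [-3.138, -0.0, 1.709]
wrist_force: [-5.3, -1.0, 4.6]
width: 0.0001
finger_force: 2.6
```

Run:
```python
from h import *
toprack(); delta(.6155,.036,.015,1.59); snap('top','top3.png')
cv2.imwrite('pics/top3c.png',cv2.resize(cv2.imread('pics/top3.png')[120:270,150:420],None,fx=2.9,fy=2.9))
```

```text
top rack c [ 641.1 -116.6] size [ 47.  198.3] ang 8.2 corners [[604.0, -22.0], [632.0, -218.0], [679.0, -211.0], [650.0, -15.0]]
turn [-0.001 -0.     0.119] cm [0.31 2.88 0.05] | tcp [0.5874 0.0289 0.0156] yaw [-3.14  -0.     1.709] F [-0.9  0.7  0.7] t 10.55 w 0.0
```

View pics/top3c.png

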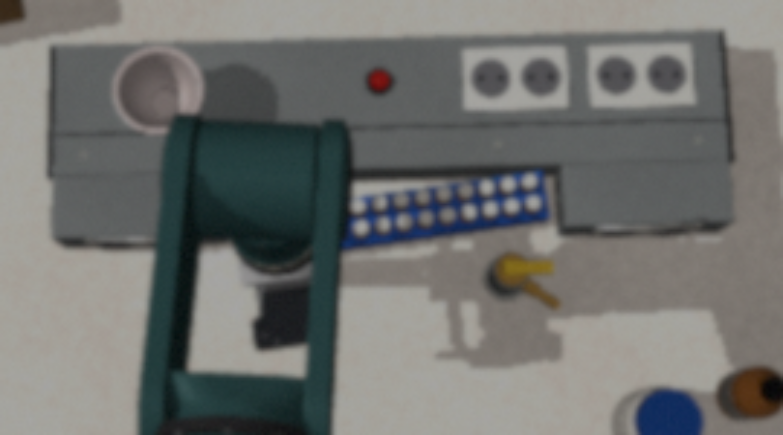

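The right end is seated behind the tap, about 10 mm from the right wing, and the yaw is down to 8°. I'll continue the swing, slower near the wall.

>>> move_arm(deltas=[0,0,0.025,0.05,0.6,0,1,0,0,0.05,0.1,1.2,0,1,0,0,0.07,0.15,1.7,0,1,0,0,0.085,0.2,2.0,0,1,0,0,0.1,0.25,2.3,0,1,0,0,0.11,0.3,2.5,0,1,0,0,0.115,0.3,2.7,0,1])

```text
time: 11.3
tool_pos: [0.6136, 0.0348, 0.0154]
ee_rot: [3.142, 0.0, 1.595]
wrist_force: [-1.7, 0.1, -0.9]
width: 0.0004
finger_force: 0.9
```

Run:
```python
from h import *
toprack(); delta(.6155,.036,.015,1.59)
```

```text
top rack c [ 652.2 -113.9] size [ 49.8 201.5] ang 0.7 corners [[626.0, -13.0], [629.0, -215.0], [678.0, -214.0], [676.0, -13.0]]
turn [ 0.001 -0.     0.005] cm [0.11 0.17 0.05] | tcp [0.6139 0.0348 0.0155] yaw [ 3.141 -0.     1.595] F [-1.3 -0.4 -1.1] t 11.35 w 0.0
```

>>> move_arm(deltas=[0,0,0,0,0.1,0,1,0,0,0,0,0.2,0,1,0,0,0,0,0.3,0,1,0,0,0,0,0.3,0,1])

```text
time: 11.75
tool_pos: [0.6165, 0.035, 0.0156]
ee_rot: [3.141, -0.0, 1.596]
wrist_force: [-1.0, -0.3, -1.5]
width: 0.0003
finger_force: 0.7
```

Run:
```python
from h import *
toprack(); delta(.6155,.036,.015,1.59)
```

```text
top rack c [ 653.4 -113.9] size [ 48.2 202. ] ang 0.91 corners [[628.0, -13.0], [631.0, -215.0], [679.0, -215.0], [676.0, -13.0]]
turn [ 0.    -0.     0.006] cm [ 0.11 -0.1   0.07] | tcp [0.6165 0.035  0.0157] yaw [ 3.141 -0.     1.596] F [-1.8 -0.2 -1.8] t 11.8 w 0.001
```

>>> move_arm(deltas=[0,0,0,0,0.1,0,1,0,0,0,0,0.2,0,1])

```text
time: 12.0
tool_pos: [0.6174, 0.035, 0.0157]
ee_rot: [-3.139, -0.0, 1.596]
wrist_force: [-5.6, 0.4, 2.1]
width: 0.0004
finger_force: 3.0
```

>>> move_arm(deltas=[0,0,0,0,0.1,0,1,0,0,0,0,0.2,0,1])

```text
time: 12.2
tool_pos: [0.6174, 0.035, 0.0157]
ee_rot: [-3.134, 0.0, 1.596]
wrist_force: [-10.9, 1.1, 5.7]
width: 0.0005
finger_force: 5.6
```

Left end: the wall stalls the push at TCP x = 0.6174 with about 11 N. I'll back off, move to the right part just left of the tap, and press there the same way.

>>> move_arm(deltas=[0,0,0,0,-3,0,1,0,0,0,-4,-3.5,0,1,0,0,0,-9,-3.5,0,1,0,0,0,-14,-3,0,1,0,0,0,-15,-2.5,0,1,0,0,0,-15,-1.5,0,1,0,0,0,-15,-0.8,0,1,0,0,0,-15,-0.5,0,1])

```text
time: 13.0
tool_pos: [0.6204, -0.1134, 0.0158]
ee_rot: [3.141, -0.0, 1.598]
wrist_force: [-3.0, -1.2, 3.1]
width: 0.0006
finger_force: 2.0
```

Run:
```python
from h import *
toprack(); delta(.6205,-.115,.015,1.59)
p,r,o=pose(); s=snap('wrist','w5.png')
```

```text
top rack c [650.9  14.5] size [46.6 93.4] ang 2.04 corners [[626.0, 60.0], [629.0, -33.0], [676.0, -31.0], [673.0, 62.0]]
turn [-0.    -0.     0.008] cm [-0.16  0.05  0.07] | tcp [ 0.62   -0.1134  0.0157] yaw [-3.141 -0.     1.598] F [ 0.5 -0.2  0.8] t 13.05 w 0.0
```

View pics/w5.png

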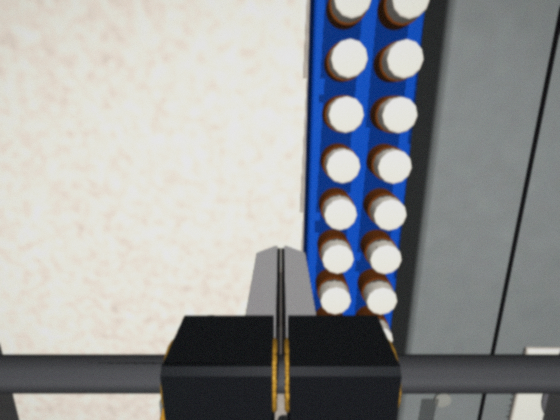

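The view shows the finger against the front face and the rack parallel along the wall. Now I'll press in small steps.

>>> move_arm(deltas=[0,0,0,0,0.1,0,1,0,0,0,0,0.2,0,1,0,0,0,0,0.3,0,1])

```text
time: 13.4
tool_pos: [0.6203, -0.1137, 0.0155]
ee_rot: [-3.137, -0.002, 1.597]
wrist_force: [-6.2, 3.7, 4.9]
width: 0.0005
finger_force: 3.3
```

>>> move_arm(deltas=[0,0,0,0,0.1,0,1,0,0,0,0,0.2,0,1])

```text
time: 13.6
tool_pos: [0.6203, -0.1137, 0.0155]
ee_rot: [-3.133, -0.002, 1.596]
wrist_force: [-12.2, 2.2, 7.5]
width: 0.0003
finger_force: 5.7
```

>>> move_arm(deltas=[0,0,0,0,-2,0,1,0,0,0,0,-4,0,1,0,0,0,0,-5,-5,1,0,0,0,0,-5,-10,1,0,0,0.15,2,-6,-15,1,0,0,0.3,4,-7,-20,1,0,0,0.45,5,-7,-24,1,0,0,0.6,5,-7,-24,1])

```text
time: 14.4
tool_pos: [0.5558, -0.0659, 0.2656]
ee_rot: [3.125, -0.007, 0.992]
wrist_force: [0.4, 0.0, -0.1]
width: 0.0003
finger_force: 0.0
```

Run:
```python
from h import *
delta(.57,-.07,.25,0)
```

```text
turn [ 0.012 -0.014  0.992] cm [0.42 1.38 1.59] | tcp [ 0.5558 -0.0659  0.2656] yaw [ 3.125 -0.007  0.992] F [ 0.4  0.  -0.1] t 14.4 w 0.0
```

>>> move_arm(deltas=[0,0,0.15,0.5,1,1,1,0,0,0.3,0.5,1,3,1,0,0,0.45,0.5,1,6,1,0.01,-0.01,0.6,0.5,1,6,1,0.01,-0.01,0.75,0.5,1,6,1,0.01,-0.01,0.9,0.5,1,6,1,0.01,-0.01,1.0,0.5,1,6,1,0.01,-0.01,1.0,0.5,1,6,1])

```text
time: 15.2
tool_pos: [0.5643, -0.0681, 0.1958]
ee_rot: [-3.138, 0.012, -0.004]
wrist_force: [0.3, -0.1, -0.2]
width: 0.0008
finger_force: 0.0
```

Run:
```python
from h import *
delta(.57,-.07,.25,0)
s,P,m=wrack('w6.png')
cv2.imwrite('pics/w6b.png',cv2.resize(cv2.imread('pics/w6.png')[0:300],(800,428)))
```

```text
turn [-0.003  0.012 -0.004] cm [ 0.51  0.17 -5.42] | tcp [ 0.5643 -0.0681  0.1958] yaw [-3.138  0.012 -0.004] F [ 0.3 -0.1 -0.2] t 15.2 w 0.001
wrist rack corners mm [[629.5, 61.599998474121094], [634.7000122070312, -216.8000030517578], [679.9000244140625, -216.0], [674.7000122070312, 62.5]]
```

View pics/w6b.png

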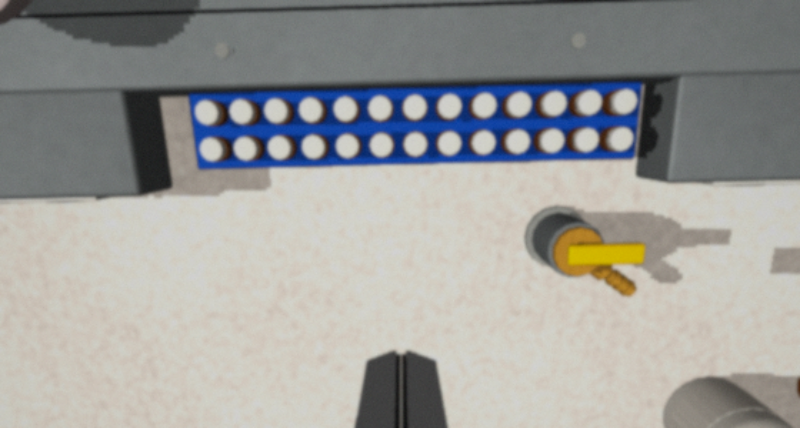

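The rack lies flush along the whole back wall, with no gap visible between rows 85 and 95. It is clear of both wings, at cols 165 and 640, and the tap is untouched. I'm handing in.

```bash
python3 -c "
from bench import robot
print(robot.close_job())"
```

```text
the job is handed in; nothing more can be done
None
```

The rack is back in the recess between the two wings. In the last wrist picture its back shows no gap along the wall, and the tap, jar, bottle and mortar were not touched. I handed the job in at about 15 s; the hand-in returned no verdict.

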